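# Line up the vials and hold the heater lid open for loading

### The arm

A 6-joint arm with a two-finger parallel gripper is mounted at the origin on a cart in front of the work surface, level with it; the furniture and walls round the work are solid. World frame = base frame: x ahead of the robot, y to its left, z up, the work surface at z = 0. Lengths are in m, angles in rad, forces in N, time in s.
With the tool pointing down it reaches from about 0.3 to 0.825 m from the base axis. Payload 5.4 kg.
Tool frame: the origin (TCP) lies between the finger pads, 19 mm behind the fingertips; this is the grasp point; z points along the fingers, y is the line along which they close (so a half turn about z gives the same grasp; the last joint's range is limited). The gripper opens to 92 mm and grips with 3 to 60 N. Pads are 20 mm wide; open, the fingers measure 128 mm over their backs; the gripper's body (75 mm by 189 mm) begins 69 mm behind the grasp point.
Start: joints at [0.975, 0.158, 1.597, -0, 1.386, -0.21], TCP at [0.216, 0.533, 0.233] pointing down, gripper open.
Joint ranges: [-2.91, 2.91], [-0.94, 2.29], [0.18, 2.7], [-1.29, 4.43], [0.17, 2.64], [-3, 3]. Speed limits (rad/s): [2.57, 2.57, 3.14, 3.14, 3.14, 3.14].

### API

Orientations are given as a rotation vector (axis times angle).
In Python, from cell import status, eyes, ticket gives the robot as it stands.
- The arm moves only by the tool apply_moves, never from a script. Its argument "deltas" is a list of rows, each a list of 5 numbers: the shift along the world's x, y, z in m, then the turn about the world's z in degrees, then the opening, from 0 (shut) to 1 (fully open). A call has 1 to 20 rows; each row shifts and turns the commanded pose from where the row before left it; what a row does not reach is not made up. A row lasts 1/12 s, in which the tool goes at most 41.7 mm and 7.16 degrees, less where a joint would pass 70% of its speed; a pose out of reach is approached as far as the arm can. A call is refused whole if a number of a shift passes 0.0417 or a number of a turn 7.16, either way. A call with a gripper value outside its range is refused whole. The fingers move at their own pace and stop on an object; "grip_force" is the grip in N (left out, the last holds). Time passes only in rows, so rows that do not move let the fingers close. It gives the time, the measured TCP pose, the force, the opening and the grip force at its end, in the units of the state.
- status.get_obs(): the state, without advancing time (a new reading comes with each control period).
- eyes.camera(name): name is "scene" or "top"; returns the picture (420x560x3 uint8, red, green, blue); there is no depth.
- eyes.camera_params(name): a dict with "camera_matrix" (3x3 intrinsics, pixels), "rvec" (rotation vector, rad) and "tvec" (3), from world to camera coordinates, as OpenCV has them. Camera axes: x right, y down, z forward; pixel columns grow to the right and rows downward; lengths in m; the calibration is good to about 2 mm. A picture is of the moment at which its call begins. camera_params takes no time and is no camera call.
- ticket.finish_job(): hands the job in; it is judged then, once.
The state is a dict: "time_s": time; "q": joint angles; "dq": joint speeds; "tau": joint torques, N m; "tcp_pos": TCP position; "eef_rot": TCP orientation; "wrist_force": force on the tool from outside, world axes, zero at the start; "ft_torque": the same for the moment, N m; "finger_gap": finger opening in m; "grasp_force": force on a finger pad.
Only numpy, scipy, OpenCV 4.12 (cv2) and the standard library are available. Lean on these libraries where they do the work, as an engineer would, in place of code of your own. Each camera call takes 0.05 s, during which the arm holds its last target. There are 200 camera calls.

### The job

Three sample vials are waiting to be loaded into the three empty front wells of the vial heater. First, with the lid still shut, line them up standing in a straight row in front of the heater, 8 cm out from its front panel to the middle of each vial, one directly opposite each front well. Then take the lid by its handle and raise it to 60 degrees from shut; it has no stay and would fall shut, so finish with the gripper still holding it there at 60 degrees, the row of vials left standing and the other things on the bench left where they are.

Things in the scene. Friction and masses are not known exactly. Their poses are not given: they have to be found in the camera images.
- heater: Dry-block vial heater, fixed: white box 170 mm deep (x), 200 wide (y), 120 high, on the bench to the robot's left. Origin: centre of its underside, on the bench; +x from front to back, +y to its left seen from the front. Front panel (display, knob 14 mm out) at x = -85 mm. Under the clear lid: dark block, 30 mm wells at y = -50, 0, 50 mm, back row (x = 32 mm) full, front row (x = -32 mm) empty.
- lid (a joint): Hinge of the heater's lid: 0 = shut, grows as it opens, 1.05 = 60 degrees, stop at 1.31 (75 degrees). A flat clear plate of about 0.28 kg; the aluminium strip along its front edge overhangs the front panel by 15 mm; upper face 127 mm above the bench when shut. It falls shut from every angle.
- hinge (a point): Middle of the lid's hinge axis, 123 mm above the bench at the heater's back (heater frame x = +90 mm, y = 0). The axis runs along the heater's y. Axes as the heater's.
- handle (a point): Middle of the lid's handle: a round steel bar, 10 mm thick, along the heater's y, 80 mm clear between two posts. Shut: 160 mm above the bench, 33 mm above the lid's upper face, 172 mm in front of the hinge axis and 37 mm above it (radius 176 mm). Turns with the lid. Pinched front to back, it can turn between the pads, so the gripper may keep pointing down.
- place_1 (a point): Point on the bench top, 80 mm in front of the front panel, in line with the left front well (heater frame x = -165 mm, y = +50 mm).
- place_2 (a point): The same for the middle front well (y = 0). This bench's top ends at a straight front edge 0.365 m from the base axis, and at its right end near the corner between the two benches; nothing tall stands on it but the heater (160 mm to the handle) and bottles.
- place_3 (a point): The same for the right front well (y = -50 mm).
- vial_1: Loose sample vial, upright, 28 mm diameter, 96 mm high, about 32 g, clear glass with a pale cap. Origin: centre of its underside; z up. At the start it stands in front of the left part of the heater. The three are alike, and any vial may stand at any place.
- vial_2: The same, in front of the middle of the heater.
- vial_3: The same, in front of the right part of the heater.
- bottle_amber: Bystander: amber bottle, 56 mm diameter, 115 mm high, left of the heater. Origin: centre of its underside.
- septa_jar: Bystander: low jar with a white lid, 46 mm diameter, 36 mm high, left of the heater. Origin: centre of its underside.
- label_tape: Bystander: roll of tape lying flat, 66 mm diameter, 18 mm high, left of the row. Origin: centre of its underside.
- headspace_sampler: Not part of the job: the tall grey instrument (over 0.4 m) on the other bench, ahead and to the right, reaching to within 0.60 m of the base axis. The arm starts to its right: draw the tool in to about 0.45 m from the base axis before swinging left past it.
There are look-alikes about, which are no part of the job. What is shaped like the vial_3 but yellow is not meant.

How it is judged:
On the way, in this order (a step that is already met when the one before it is completed fails the run):
1. with the lid still shut, the three vials stand released in their row, one in line with each front well (horizontal distance between any of vial_1, vial_2, vial_3 and place_1 below 0.01 m and horizontal distance between any of vial_1, vial_2, vial_3 and place_2 below 0.01 m and horizontal distance between any of vial_1, vial_2, vial_3 and place_3 below 0.01 m and angle between each of vial_1, vial_2, vial_3's own z axis and vertical below 0.1 rad and height (world z) of each of vial_1, vial_2, vial_3 below 0.006 m and linear speed of each of vial_1, vial_2, vial_3 below 0.02 m/s and contact force between each of vial_1, vial_2, vial_3 and the fingers below 0.05 N and value of joint lid below 0.05 rad), for 0.2 s.
2. the lid has been raised past 45 degrees (value of joint lid above 0.8 rad), for 0.1 s.
At the end, for the whole second after the job is handed in: The fingers hold the lid by its handle (TCP within 45 mm of the bar), still, 55 to 65 degrees open, nothing loose propping it; the three vials stand upright on the bench, untouched, each within 10 mm of its own place (80 mm in front of the panel, in line with a front well) (horizontal distance between any of vial_1, vial_2, vial_3 and place_1 below 0.01 m and horizontal distance between any of vial_1, vial_2, vial_3 and place_2 below 0.01 m and horizontal distance between any of vial_1, vial_2, vial_3 and place_3 below 0.01 m and angle between each of vial_1, vial_2, vial_3's own z axis and vertical below 0.1 rad and height (world z) of each of vial_1, vial_2, vial_3 below 0.006 m and linear speed of each of vial_1, vial_2, vial_3 below 0.02 m/s and contact force between each of vial_1, vial_2, vial_3 and the fingers below 0.05 N and value of joint lid between 0.96 and 1.135 rad and velocity of joint lid between -0.05 and 0.05 rad/s and contact force between lid and the fingers above 0.4 N and distance between the grasp point and handle below 0.045 m and contact force between lid and vial_1 below 0.05 N and contact force between lid and vial_2 below 0.05 N and contact force between lid and vial_3 below 0.05 N and contact force between lid and bottle_amber below 0.05 N and contact force between lid and septa_jar below 0.05 N and contact force between lid and label_tape below 0.05 N); the arm keeps its last pose, push and grip.
It fails at once if a vial is knocked over (angle between any of vial_1, vial_2, vial_3's own z axis and vertical above 0.5 rad).
It fails at once if the amber bottle, the jar or the tape roll is moved more than 20 mm (distance of any of bottle_amber, septa_jar, label_tape from where it was at the start of the episode above 0.02 m).
It also fails if it takes over 61 s, if anything falls off the work surface, if the arm or the gripper's body presses on something with over 40 N, if the wrist force passes 120 N, or if a joint passes its speed limit or range.

## Working session

There is one attempt and no reset: what is moved stays moved. The work goes in short steps, Python scripts to look and compute and a tool call to move; the robot and the scene stay as the last step left them, time stands still between calls to the robot, and variables do not carry over. Pictures are saved under pics/ and viewed, at most 10 in all, crops included, and the job is handed in when it is done.

Besides the shell and the picture viewer there is one more tool, called after "Request:" in YAML: its name, and indented under it one key for each argument. apply_moves: Moves the arm, as the interface text tells. Its arguments: {"type":"object","properties":{"deltas":{"type":"array","items":{"type":"array","items":{"type":"number"}}},"grip_force":{"type":"number"}},"required":["deltas"]}

```bash
mkdir -p pics; python3 - <<'E'
from cell import status, eyes
import cv2,numpy as np
for n in("scene","top"):
    im=eyes.camera(n); cv2.imwrite(f"pics/{n}0.png",im[:,:,::-1])
    p=eyes.camera_params(n); R=cv2.Rodrigues(np.array(p["rvec"]))[0]; print(n,np.round(p["camera_matrix"],1).tolist(),(-R.T@np.ravel(p["tvec"])).round(3),R[2].round(3))
s=status.get_obs();print({k:np.round(v,3).tolist() for k,v in s.items()})
E
```

```text
scene [[425.6, 0.0, 273.1], [0.0, 425.6, 211.7], [0.0, 0.0, 1.0]] [-0.5    0.639  0.808] [ 0.749 -0.405 -0.525]
top [[438.1, 0.0, 276.6], [0.0, 438.1, 213.3], [0.0, 0.0, 1.0]] [0.231 0.113 1.533] [ 0.198 -0.003 -0.98 ]
{'time_s': 0.1, 'q': [0.975, 0.159, 1.598, 0.0, 1.386, -0.21], 'dq': [0.001, -0.001, -0.005, 0.002, -0.001, 0.001], 'tau': [-0.001, -38.651, -32.296, 0.07, 0.034, -0.0], 'tcp_pos': [0.216, 0.532, 0.232], 'eef_rot': [-0.602, -3.083, 0.002], 'wrist_force': [-0.79, 1.094, 0.058], 'ft_torque': [-0.068, -0.024, -0.06], 'grasp_force': 0.0, 'finger_gap': 0.092}
```

View pics/scene0.png

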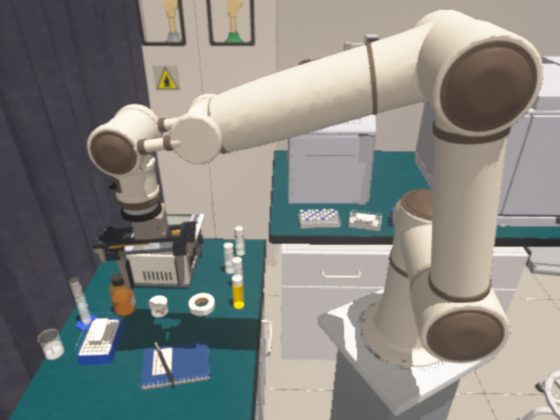

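View pics/top0.png

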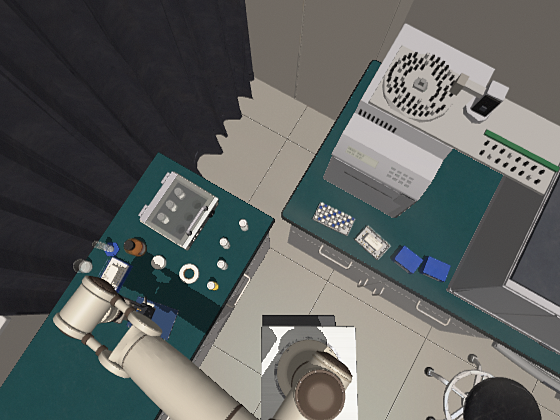

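Top view: heater around (178,210). Upright candidates are at (243,225), (224,242), (222,265) with pale caps, plus (212,285), whose body in the scene view (238,292) is yellow, so that one is the decoy. I'll enlarge to confirm.

```bash
python3 - <<'E'
import cv2
a=cv2.imread("pics/top0.png")[160:310,70:270]; cv2.imwrite("pics/tc.png",cv2.resize(a,None,fx=4,fy=4,interpolation=cv2.INTER_CUBIC))
a=cv2.imread("pics/scene0.png")[205:330,95:275]; cv2.imwrite("pics/sc.png",cv2.resize(a,None,fx=4,fy=4,interpolation=cv2.INTER_CUBIC))
E
```

```text
(no output)
```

View pics/tc.png

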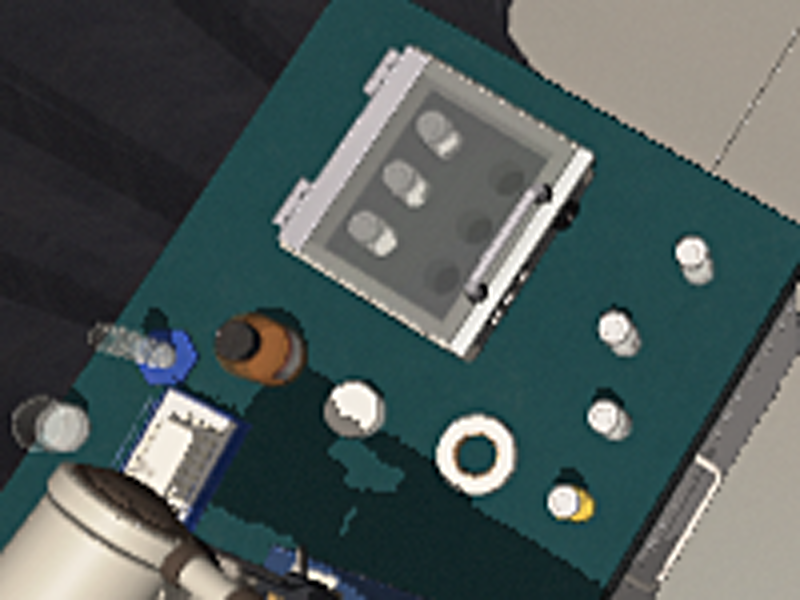

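View pics/sc.png

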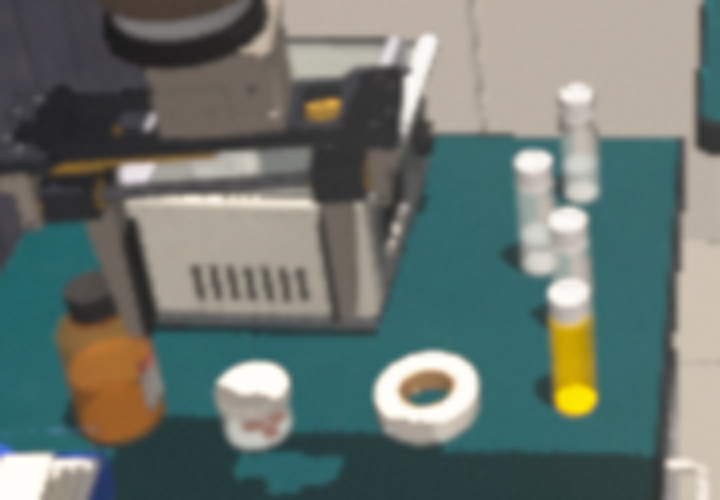

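The top crop shows the white-capped clear vials at crop pixels (692,252), (616,329) and (606,418). The yellow one at (564,501) is the look-alike: same shape, yellow contents, and at (572,350) in the scene crop. The first three are vial_3, vial_2 and vial_1. The front strip runs from (593,155) to (472,358) and the handle from (543,193) to (476,290).

```bash
cat > h.py <<'E'
import cv2,numpy as np
from cell import status,eyes
def ray(n,uv,z):
    p=eyes.camera_params(n);K=np.array(p["camera_matrix"]);R=cv2.Rodrigues(np.array(p["rvec"]))[0];c=-R.T@np.ravel(p["tvec"])
    d=R.T@np.linalg.solve(K,[uv[0],uv[1],1]); return (c+d*(z-c[2])/d[2])
def proj(n,P):
    p=eyes.camera_params(n); return cv2.projectPoints(np.array(P,float).reshape(-1,3),np.array(p["rvec"]),np.array(p["tvec"]),np.array(p["camera_matrix"]),None)[0][:,0]
E
python3 - <<'E'
from h import *
a=cv2.imread("pics/top0.png")
g=a.min(2)
C=lambda x,y:((x+.5)/4-.5+70,(y+.5)/4-.5+160)
m=(g>190).astype(np.uint8)
n,l,st,ce=cv2.connectedComponentsWithStats(m[160:310,70:270])
for i in range(1,n):
    if st[i,4]>8: 
        uv=ce[i]+[70,160]; print(i,st[i].tolist(),uv.round(1),ray("top",uv,.096).round(4))
for nm,xy,z in[("v3",(692,252),.096),("v2",(616,329),.096),("v1",(606,418),.096),("yel",(564,501),.096),("sR",(594,152),.127),("sL",(470,358),.127),("hR",(543,193),.16),("hL",(476,290),.16),("lidBR",(412,48),.127),("lidBL",(282,243),.127),("tape",(475,453),.018),("jar",(354,408),.036),("amb",(238,338),.115)]:
    print(nm,ray("top",C(*xy),z).round(4))
# strip blob min-area rect
print(status.get_obs()["time_s"])
b=cv2.imread("pics/scene0.png");S=lambda x,y:((x+.5)/4-.5+95,(y+.5)/4-.5+205)
for nm,xy in[("v3",(577,90)),("v2",(534,159)),("v1",(570,218))]:print("scene",nm,ray("scene",S(*xy),.096).round(4))
E
```

```text
3 [81, 14, 26, 29, 79] [163.5 188.6] [0.604  0.4916 0.096 ]
4 [92, 17, 8, 6, 12] [164.8 178.8] [0.6384 0.489  0.096 ]
11 [110, 37, 38, 52, 209] [199.5 222.9] [0.4868 0.3653 0.096 ]
12 [84, 39, 6, 9, 10] [156.8 202.7] [0.5549 0.5113 0.096 ]
13 [69, 45, 8, 11, 17] [142.1 210.5] [0.5277 0.5589 0.096 ]
15 [102, 46, 4, 5, 11] [173.5 208.5] [0.5355 0.4541 0.096 ]
18 [118, 48, 15, 22, 22] [195.3 218.5] [0.5017 0.3797 0.096 ]
24 [94, 58, 5, 5, 15] [165.9 220.3] [0.4949 0.4775 0.096 ]
25 [169, 60, 8, 9, 39] [242.6 223.1] [0.487  0.2218 0.096 ]
39 [150, 79, 7, 7, 37] [223.  241.5] [0.4249 0.2853 0.096 ]
44 [83, 96, 11, 11, 83] [158.6 260.4] [0.3616 0.494  0.096 ]
45 [31, 98, 26, 26, 240] [111.9 269.6] [0.3306 0.6439 0.096 ]
46 [147, 101, 7, 7, 35] [220.3 263.8] [0.3515 0.2917 0.096 ]
48 [109, 104, 19, 19, 165] [188.4 273. ] [0.321  0.3945 0.096 ]
52 [166, 114, 14, 28, 39] [243.6 287. ] [0.2772 0.2143 0.096 ]
53 [17, 123, 18, 14, 88] [ 95.7 290.1] [0.2647 0.6911 0.096 ]
55 [137, 122, 7, 7, 41] [210.2 285. ] [0.2829 0.3223 0.096 ]
58 [4, 131, 25, 19, 247] [ 86.8 302. ] [0.2269 0.7163 0.096 ]
59 [45, 142, 11, 8, 21] [119.2 305.6] [0.2161 0.6114 0.096 ]
60 [77, 143, 7, 4, 12] [150.2 304.2] [0.2212 0.5127 0.096 ]
v3 [0.4887 0.2217 0.096 ]
v2 [0.4237 0.2831 0.096 ]
v1 [0.3505 0.2891 0.096 ]
yel [0.2834 0.3211 0.096 ]
sR [0.5663 0.3018 0.127 ]
sL [0.3954 0.3961 0.127 ]
hR [0.5244 0.3371 0.16  ]
hL [0.4456 0.3872 0.16  ]
lidBR [0.6544 0.4563 0.127 ]
lidBL [0.4885 0.5534 0.127 ]
tape [0.3265 0.41   0.018 ]
jar [0.3628 0.5112 0.036 ]
amb [0.412  0.5877 0.115 ]
0.1
scene v3 [0.4887 0.2217 0.096 ]
scene v2 [0.4231 0.2853 0.096 ]
scene v1 [0.3491 0.291  0.096 ]
```

```bash
python3 - <<'E'
from h import *
g=cv2.GaussianBlur(cv2.imread("pics/top0.png",0),(0,0),.7).astype(np.float32)
C=lambda x,y:np.array(((x+.5)/4-.5+70,(y+.5)/4-.5+160))
def edge(p,q,sgn,lo=.1,hi=.9,R=3.5):   # strongest gradient along the normal; sgn: +1 = bright on +normal side
    p,q=C(*p),C(*q);d=(q-p)/np.linalg.norm(q-p);nn=np.array([-d[1],d[0]]);t=np.arange(-R,R+.01,.1);out=[]
    for s in np.linspace(lo,hi,40):
        P=p+s*(q-p)+t[:,None]*nn
        v=cv2.remap(g,P[:,0].astype(np.float32),P[:,1].astype(np.float32),cv2.INTER_LINEAR).ravel()
        out.append(P[np.argmax(sgn*np.gradient(v))])
    return np.array(out)
def line(px,z):
    w=np.array([ray("top",p,z)[:2] for p in px],np.float32)
    vx,vy,x,y=cv2.fitLine(w,cv2.DIST_HUBER,0,.001,.001).ravel(); n=np.array([-vy,vx]); r=(w-[x,y])@n
    return np.array([x,y]),np.array([vx,vy]),np.degrees(np.arctan2(vy,vx)),np.median(abs(r))
E={}
for nm,p,q,s,z in[("front",(594,152),(470,358),1,.127),("right",(430,57),(580,145),1,.127),("left",(295,250),(455,345),-1,.127),("back",(405,45),(282,240),-1,.127),("stripback",(572,160),(452,345),-1,.127)]:
    o,d,a,r=line(edge(p,q,s),z);E[nm]=(o,d);print(nm,o.round(4),round(float(a),2),round(float(r),4))
# handle bar: brightest ridge
p,q=C(538,203),C(481,282);d=(q-p)/np.linalg.norm(q-p);nn=np.array([-d[1],d[0]]);t=np.arange(-2.5,2.51,.1);o=[]
for s in np.linspace(.05,.95,30):
    P=p+s*(q-p)+t[:,None]*nn;v=cv2.remap(g,P[:,0].astype(np.float32),P[:,1].astype(np.float32),cv2.INTER_LINEAR).ravel();o.append(P[np.argmax(v)])
print("handle",line(o,.162))
X=lambda a,b:E[a][0]+E[a][1]*np.linalg.solve(np.c_[E[a][1],-E[b][1]],E[b][0]-E[a][0])[0]
for a in("front","back"):
    for b in("left","right"):print(a,b,X(a,b).round(4))
E
```

```text
front [0.4767 0.3546] -30.96 0.0004
right [0.605 0.369] 58.79 0.0005
left [0.4395 0.4778] 59.04 0.0004
back [0.5698 0.5147] -29.33 0.0026
stripback [0.4794 0.3684] -31.0 0.0005
handle (array([0.4731968, 0.359103 ], dtype=float32), array([ 0.83215487, -0.55454326], dtype=float32), np.float32(-33.67926), np.float32(5.7916623e-09))
front left [0.395  0.4036]
front right [0.5645 0.302 ]
back left [0.4889 0.5602]
back right [0.6619 0.4629]
```

Request:
apply_moves:
  deltas:
    - [0.0173, -0.0207, 0, 6.75, 0.6]
    - [0.0173, -0.0207, 0, 6.75, 0.6]
    - [0.0173, -0.0207, 0, 6.75, 0.6]
    - [0.0173, -0.0207, 0, 6.75, 0.6]
    - [0.0173, -0.0207, 0, 6.75, 0.6]
    - [0.0173, -0.0207, 0, 6.75, 0.6]
    - [0.0173, -0.0207, 0, 6.75, 0.6]
    - [0.0173, -0.0207, 0, 6.75, 0.6]
    - [0.0173, -0.0207, 0, 6.75, 0.6]
    - [0.0173, -0.0207, 0, 6.75, 0.6]
    - [0.0173, -0.0207, 0, 6.75, 0.6]
    - [0.0173, -0.0207, 0, 6.75, 0.6]
    - [0, 0, 0, 0, 0.6]
    - [0, 0, 0, 0, 0.6]
    - [0, 0, 0, 0, 0.6]
  grip_force: 12

```text
time_s: 1.35
tcp_pos: [0.4234, 0.2846, 0.2329]
eef_rot: [1.542, -2.736, -0.001]
wrist_force: [0.2, -0.0, 0.2]
finger_gap: 0.0552
grasp_force: 0.0
```

Request:
apply_moves:
  deltas:
    - [0, 0, -0.025, 0, 0.6]
    - [0, 0, -0.025, 0, 0.6]
    - [0, 0, -0.025, 0, 0.6]
    - [0, 0, -0.025, 0, 0.6]
    - [0, 0, -0.025, 0, 0.6]
    - [0, 0, -0.02, 0, 0.6]
    - [0, 0, -0.018, 0, 0.6]
    - [0, 0, 0, 0, 0.6]
    - [0, 0, 0, 0, 0.6]
    - [0, 0, 0, 0, 0.3]
    - [0, 0, 0, 0, 0.2]
    - [0, 0, 0, 0, 0.2]
    - [0, 0, 0, 0, 0.2]
    - [0, 0, 0, 0, 0.2]
    - [0, 0, 0, 0, 0.2]

```text
time_s: 2.6
tcp_pos: [0.4246, 0.2846, 0.0712]
eef_rot: [-1.544, 2.735, -0.0]
wrist_force: [-0.4, 1.1, 3.6]
finger_gap: 0.0274
grasp_force: 12.0
```

Request:
apply_moves:
  deltas:
    - [0, 0, 0.01, 0, 0.2]
    - [0.005, 0.003, 0.005, 0, 0.2]
    - [0.006, 0.003, 0, 0, 0.2]
    - [0.006, 0.003, 0, 0, 0.2]
    - [0.005, 0.0035, 0, 0, 0.2]
    - [0, 0, -0.005, 0, 0.2]
    - [0, 0, -0.005, 0, 0.2]
    - [0, 0, -0.004, 0, 0.2]
    - [0, 0, -0.001, 0, 0.2]
    - [0, 0, 0, 0, 0.2]
    - [0, 0, 0, 0, 0.35]
    - [0, 0, 0, 0, 0.5]
    - [0, 0, 0, 0, 0.6]
    - [0, 0, 0, 0, 0.6]
    - [0, 0, 0, 0, 0.6]

```text
time_s: 3.85
tcp_pos: [0.4458, 0.2967, 0.07]
eef_rot: [1.544, -2.735, -0.0]
wrist_force: [0.0, -0.6, -0.5]
finger_gap: 0.055
grasp_force: 0.0
```

Request:
apply_moves:
  deltas:
    - [0, 0, 0.025, 0, 0.6]
    - [0, 0, 0.025, 0, 0.6]
    - [0, 0, 0.03, 0, 0.6]
    - [-0.016, -0.001, 0, -6.67, 0.6]
    - [-0.016, -0.001, 0, -6.67, 0.6]
    - [-0.016, -0.001, 0, -6.67, 0.6]
    - [-0.016, -0.001, 0, -6.67, 0.6]
    - [-0.016, -0.001, 0, -6.67, 0.6]
    - [-0.016, -0.001, 0, -6.67, 0.6]
    - [0, 0, 0, 0, 0.6]
    - [0, 0, 0, 0, 0.6]
    - [0, 0, -0.025, 0, 0.6]
    - [0, 0, -0.025, 0, 0.6]
    - [0, 0, -0.02, 0, 0.6]
    - [0, 0, -0.01, 0, 0.6]
    - [0, 0, 0, 0, 0.4]
    - [0, 0, 0, 0, 0.2]
    - [0, 0, 0, 0, 0.2]
    - [0, 0, 0, 0, 0.2]
    - [0, 0, 0, 0, 0.2]

```text
time_s: 5.52
tcp_pos: [0.3511, 0.2913, 0.0716]
eef_rot: [-0.515, 3.096, 0.001]
wrist_force: [0.0, -0.2, 2.4]
finger_gap: 0.0274
grasp_force: 12.0
```

Request:
apply_moves:
  deltas:
    - [0, 0, 0.01, 0, 0.2]
    - [0, 0, 0.005, 0, 0.2]
    - [0.013, 0.008, 0, 0, 0.2]
    - [0.013, 0.008, 0, 0, 0.2]
    - [0.013, 0.008, 0, 0, 0.2]
    - [0.0134, 0.0076, 0, 0, 0.2]
    - [0, 0, 0, 0, 0.2]
    - [0, 0, -0.005, 0, 0.2]
    - [0, 0, -0.005, 0, 0.2]
    - [0, 0, -0.004, 0, 0.2]
    - [0, 0, -0.001, 0, 0.2]
    - [0, 0, 0, 0, 0.2]
    - [0, 0, 0, 0, 0.33]
    - [0, 0, 0, 0, 0.4]
    - [0, 0, 0, 0, 0.4]
    - [0, 0, 0.02, 0, 0.4]
    - [0, 0, 0.03, 0, 0.4]
    - [0, 0, 0.03, 0, 0.4]
    - [0, 0, 0, 0, 0.4]

```text
time_s: 7.1
tcp_pos: [0.4056, 0.324, 0.1562]
eef_rot: [-0.514, 3.089, 0.004]
wrist_force: [0.5, -0.1, 0.9]
finger_gap: 0.0368
grasp_force: 0.0
```

Request:
apply_moves:
  deltas:
    - [0.0059, -0.0073, 0, -7.14, 0.5]
    - [0.0059, -0.0073, 0, -7.14, 0.6]
    - [0.0059, -0.0073, 0, -7.14, 0.6]
    - [0.0059, -0.0073, 0, -7.14, 0.6]
    - [0.0059, -0.0073, 0, -7.14, 0.6]
    - [0.0059, -0.0073, 0, -7.14, 0.6]
    - [0.0059, -0.0073, 0, -7.14, 0.6]
    - [0.0059, -0.0073, 0, -7.14, 0.6]
    - [0.0059, -0.0073, 0, -7.14, 0.6]
    - [0.0059, -0.0073, 0, -7.14, 0.6]
    - [0.0059, -0.0073, 0, -7.14, 0.6]
    - [0.0059, -0.0073, 0, -7.14, 0.6]
    - [0.0059, -0.0073, 0, -7.14, 0.6]
    - [0.0059, -0.0073, 0, -7.14, 0.6]
    - [0, 0, 0, 0, 0.6]
    - [0, 0, 0, 0, 0.6]
    - [0, 0, 0, 0, 0.6]

```text
time_s: 8.52
tcp_pos: [0.4844, 0.2205, 0.1498]
eef_rot: [-2.038, -2.39, 0.001]
wrist_force: [0.5, 0.5, 0.8]
finger_gap: 0.0551
grasp_force: 0.0
```

```bash
python3 - <<'E'
from h import *
im=eyes.camera("top")[:,:,::-1]; cv2.imwrite("pics/t1.png",im)
a=im[160:310,70:270]; cv2.imwrite("pics/t1c.png",cv2.resize(a,None,fx=4,fy=4,interpolation=cv2.INTER_CUBIC))
print(status.get_obs()["tcp_pos"])
E
```

```text
[0.48439207 0.22054119 0.14990137]
```

View pics/t1c.png

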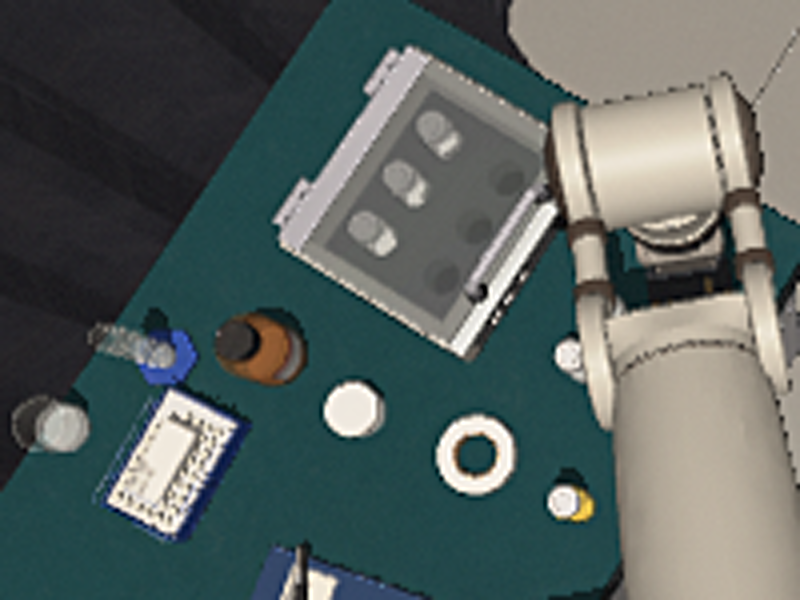

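The vial now at place_1 stands at crop (569,357). The decoy (564,501), tape (475,453), jar and bottle look unmoved, and the lid is shut. Next I pick vial_3.

Request:
apply_moves:
  deltas:
    - [0.0035, 0.001, 0, 0, 0.6]
    - [0, 0, -0.025, 0, 0.6]
    - [0, 0, -0.025, 0, 0.6]
    - [0, 0, -0.02, 0, 0.6]
    - [0, 0, -0.01, 0, 0.6]
    - [0, 0, 0, 0, 0.4]
    - [0, 0, 0, 0, 0.2]
    - [0, 0, 0, 0, 0.2]
    - [0, 0, 0, 0, 0.2]
    - [0, 0, 0, 0, 0.2]

```text
time_s: 9.4
tcp_pos: [0.4897, 0.2215, 0.0718]
eef_rot: [2.041, 2.386, 0.004]
wrist_force: [0.3, 1.5, 3.0]
finger_gap: 0.0277
grasp_force: 12.0
```

Request:
apply_moves:
  deltas:
    - [0, 0, 0.01, 0, 0.2]
    - [0, 0, 0.005, 0, 0.2]
    - [0, 0.0125, 0, 0, 0.2]
    - [0, 0.0125, 0, 0, 0.2]
    - [0, 0.0125, 0, 0, 0.2]
    - [0, 0.0125, 0, 0, 0.2]
    - [0, 0, 0, 0, 0.2]
    - [0, 0, -0.005, 0, 0.2]
    - [0, 0, -0.005, 0, 0.2]
    - [0, 0, -0.004, 0, 0.2]
    - [0, 0, -0.001, 0, 0.2]
    - [0, 0, 0, 0, 0.2]
    - [0, 0, 0, 0, 0.33]
    - [0, 0, 0, 0, 0.4]
    - [0, 0, 0, 0, 0.4]
    - [0, 0, 0.02, 0, 0.4]
    - [0, 0, 0.03, 0, 0.4]
    - [0, 0, 0.03, 0, 0.4]
    - [0, 0, 0.04, 0, 0.4]

```text
time_s: 10.98
tcp_pos: [0.4868, 0.2704, 0.189]
eef_rot: [-2.041, -2.385, 0.007]
wrist_force: [0.0, -0.9, 0.0]
finger_gap: 0.037
grasp_force: 0.0
```

Request:
apply_moves:
  deltas:
    - [0, 0, 0.03, 0, 0.6]
    - [0, 0, 0.02, 0, 0.8]
    - [-0.021, 0.02, 0, 5, 1]
    - [-0.021, 0.02, 0, 5, 1]
    - [-0.021, 0.02, 0, 5, 1]
    - [-0.021, 0.02, 0, 5, 1]
    - [-0.021, 0.02, 0, 5, 1]
    - [-0.021, 0.02, 0, 5, 1]
    - [-0.021, 0.02, 0, 5, 1]
    - [-0.021, 0.02, 0, 5, 1]
    - [-0.021, 0.02, 0, 5, 1]
    - [-0.021, 0.02, 0, 5, 1]
    - [-0.021, 0.02, 0, 0, 1]
    - [-0.021, 0.02, 0, 0, 1]
    - [-0.021, 0.02, 0, 0, 1]
    - [0, 0, 0, 0, 1]
    - [0, 0, 0, 0, 1]

```text
time_s: 12.4
tcp_pos: [0.2146, 0.5315, 0.2397]
eef_rot: [0.838, 3.028, -0.002]
wrist_force: [-0.5, -0.2, -0.1]
finger_gap: 0.0922
grasp_force: 0.0
```

```bash
python3 - <<'E'
from h import *
for n,(x,y,w,h) in{"top":(70,160,200,150),"scene":(95,205,180,125)}.items():
    im=eyes.camera(n)[:,:,::-1].copy(); cv2.imwrite(f"pics/{n}2.png",im)
    cv2.imwrite(f"pics/{n}2c.png",cv2.resize(im[y:y+h,x:x+w],None,fx=4,fy=4,interpolation=cv2.INTER_CUBIC))
    g=im.min(2)
    if n=="top":
        k,l,st,ce=cv2.connectedComponentsWithStats((g>190).astype(np.uint8))
        for i in range(1,k):
            if 25<st[i,4]<60 and 195<ce[i][0]<250 and 200<ce[i][1]<290: print(st[i].tolist(),ray("top",ce[i],.096).round(4))
    P=[(0.4035,0.3229),(0.4463,0.2971),(0.4892,0.2714)]
    print(n,"expected caps",((proj(n,[p+(.096,) for p in P])-[x,y]+.5)*4-.5).round(0).tolist())
print(status.get_obs()["tcp_pos"],status.get_obs()["eef_rot"])
E
```

```text
[224, 220, 7, 7, 35] [0.4878 0.2727 0.096 ]
[217, 232, 7, 7, 36] [0.4466 0.2966 0.096 ]
[209, 246, 7, 6, 35] [0.4018 0.3212 0.096 ]
[236, 274, 14, 28, 40] [0.2769 0.2144 0.096 ]
[207, 282, 7, 7, 41] [0.2829 0.3223 0.096 ]
top expected caps [[567.0, 353.0], [600.0, 302.0], [632.0, 251.0]]
scene expected caps [[495.0, 189.0], [506.0, 147.0], [516.0, 108.0]]
[0.21605832 0.53062636 0.2399239 ] [ 8.42319324e-01  3.02619481e+00 -1.21932589e-03]
```

View pics/top2c.png

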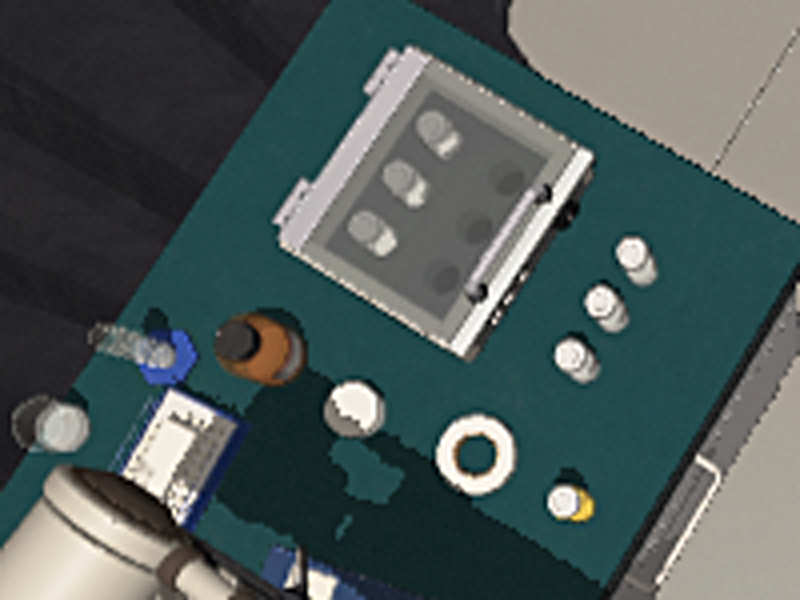

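View pics/scene2c.png

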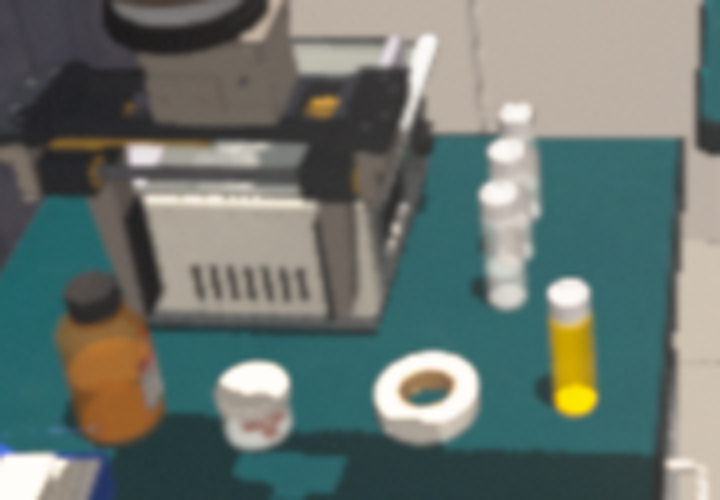

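Both crops show three clear vials in a straight row: top (632,251), (602,302), (573,355); scene (516,110), (505,150), (499,190). Bystanders are unmoved. Now I check the heater frame and handle with independent features.

```bash
python3 - <<'E'
from h import *
c=np.array([.5313,.4385]);a=np.radians(59);ux=np.array([np.cos(a),np.sin(a)]);uy=np.array([-ux[1],ux[0]])
hf=lambda p:(np.array([(p[:2]-c)@ux,(p[:2]-c)@uy])*1000).round(1)
T=lambda x,y:((x+.5)/4-.5+70,(y+.5)/4-.5+160);S=lambda x,y:((x+.5)/4-.5+95,(y+.5)/4-.5+205)
print("heater LF bottom (exp -85,100)",hf(ray("scene",S(379,328),0)))
print("left lower-back bottom",hf(ray("scene",S(150,333),0)))
for p in[(540,195),(509,242),(478,288)]:print("handle",hf(ray("top",T(*p),.163)))
w=lambda x,y,z:(*(c+x*ux+y*uy),z)
px=(proj("top",[w(-.082,.045,.16),w(-.082,0,.16),w(-.082,-.045,.16),w(-.1,.1,.127),w(-.1,-.1,.127),w(-.085,.1,.12)])-[70,160]+.5)*4-.5
print(px.round(0).tolist())
# bar ridge with a wide search, on green-free brightness profile
g=cv2.imread("pics/top2.png",0).astype(np.float32)
A,B=np.array(T(536,205)),np.array(T(486,280));d=(B-A)/np.linalg.norm(B-A);n=np.array([-d[1],d[0]]);t=np.arange(-6,6.1,.5)
v=np.mean([cv2.remap(g,*[(A+s*(B-A)+t[:,None]*n)[:,i].astype(np.float32) for i in(0,1)],cv2.INTER_LINEAR).ravel() for s in np.linspace(0,1,15)],0)
m=(A+B)/2
for tt,x in zip(t,v):print(tt,int(x),hf(ray("top",m+tt*n,.163)))
E
```

```text
heater LF bottom (exp -85,100) [-81.4  87.6]
left lower-back bottom [78.5 98.9]
handle [-90.  -43.4]
handle [-89.9   1.4]
handle [-89.3  45. ]
[[471.0, 284.0], [502.0, 236.0], [533.0, 189.0], [460.0, 360.0], [595.0, 153.0], [446.0, 351.0]]
-6.0 57 [-110.9    1.6]
-5.5 113 [-109.3    1.6]
-5.0 188 [-107.7    1.5]
-4.5 233 [-106.     1.4]
-4.0 241 [-104.4    1.4]
-3.5 234 [-102.8    1.3]
-3.0 229 [-101.2    1.3]
-2.5 227 [-99.6   1.2]
-2.0 222 [-98.    1.1]
-1.5 199 [-96.3   1.1]
-1.0 161 [-94.7   1. ]
-0.5 138 [-93.1   1. ]
0.0 134 [-91.5   0.9]
0.5 130 [-89.9   0.8]
1.0 128 [-88.2   0.8]
1.5 147 [-86.6   0.7]
2.0 180 [-85.    0.6]
2.5 205 [-83.4   0.6]
3.0 203 [-81.7   0.5]
3.5 177 [-80.1   0.5]
4.0 139 [-78.5   0.4]
4.5 104 [-76.9   0.3]
5.0 92 [-75.2   0.3]
5.5 92 [-73.6   0.2]
6.0 92 [-72.    0.1]
```

The heater frame holds: the bar ridge is at heater x = −82.5 mm against −82 expected. Going for the handle.

Request:
apply_moves:
  deltas:
    - [0.0273, -0.0163, 0, 0, 0.6]
    - [0.0273, -0.0163, 0, 0, 0.6]
    - [0.0273, -0.0163, 0, 0, 0.6]
    - [0.0273, -0.0163, 0, 0, 0.6]
    - [0.0273, -0.0163, 0, 0, 0.6]
    - [0.0273, -0.0163, 0, 0, 0.6]
    - [0.0273, -0.0163, 0, 0, 0.6]
    - [0.0273, -0.0163, 0, 0, 0.6]
    - [0.0273, -0.0163, 0, 0, 0.6]
    - [0.0273, -0.0163, 0, 0, 0.6]
    - [0, 0, 0, 0, 0.6]
    - [0, 0, 0, 0, 0.6]
    - [0, 0, 0, 0, 0.6]
  grip_force: 30

```text
time_s: 13.58
tcp_pos: [0.4885, 0.3674, 0.2401]
eef_rot: [-0.844, -3.025, 0.0]
wrist_force: [-0.3, -0.3, -0.1]
finger_gap: 0.0551
grasp_force: 0.0
```

Request:
apply_moves:
  deltas:
    - [0, 0, -0.02, 0, 0.6]
    - [0, 0, -0.02, 0, 0.6]
    - [0, 0, -0.02, 0, 0.6]
    - [0, 0, -0.012, 0, 0.6]
    - [0, 0, 0, 0, 0.6]
    - [0, 0, 0, 0, 0.4]
    - [0, 0, 0, 0, 0.2]
    - [0, 0, 0, 0, 0]
    - [0, 0, 0, 0, 0]
    - [0, 0, 0, 0, 0]
    - [0, 0, 0, 0, 0]
    - [0, 0, 0, 0, 0]

```text
time_s: 14.58
tcp_pos: [0.4886, 0.3682, 0.1686]
eef_rot: [0.842, 3.026, 0.0]
wrist_force: [0.3, 0.4, -0.1]
finger_gap: 0.0104
grasp_force: 0.0
```

Request:
apply_moves:
  deltas:
    - [0, 0, 0, 0, 0]
    - [0, 0, 0, 0, 0]
    - [0, 0, 0, 0, 0]

```text
time_s: 14.83
tcp_pos: [0.4888, 0.3684, 0.1686]
eef_rot: [0.842, 3.026, 0.001]
wrist_force: [0.3, 0.5, 0.6]
finger_gap: 0.0092
grasp_force: 30.0
```

```bash
python3 -c "
import numpy as np
p=np.radians(12.14+np.arange(0,61,3));x=-.176*np.cos(p);z=.176*np.sin(p)
a=np.radians(59);d=np.c_[np.diff(x)*np.cos(a),np.diff(x)*np.sin(a),np.diff(z)]
print(d.round(4).tolist(),d.sum(0))"
```

```text
[[0.0011, 0.0019, 0.009], [0.0014, 0.0023, 0.0088], [0.0016, 0.0027, 0.0087], [0.0018, 0.003, 0.0085], [0.0021, 0.0034, 0.0083], [0.0023, 0.0038, 0.0081], [0.0025, 0.0041, 0.0078], [0.0027, 0.0045, 0.0076], [0.0029, 0.0048, 0.0073], [0.0031, 0.0051, 0.007], [0.0033, 0.0055, 0.0067], [0.0035, 0.0057, 0.0063], [0.0036, 0.006, 0.006], [0.0038, 0.0063, 0.0056], [0.0039, 0.0065, 0.0052], [0.0041, 0.0067, 0.0048], [0.0042, 0.007, 0.0044], [0.0043, 0.0071, 0.0039], [0.0044, 0.0073, 0.0035], [0.0045, 0.0075, 0.0031]] [0.0608189  0.10121965 0.13050534]
```

Request:
apply_moves:
  deltas:
    - [0.0011, 0.0019, 0.009, 0, 0]
    - [0.0014, 0.0023, 0.0088, 0, 0]
    - [0.0016, 0.0027, 0.0087, 0, 0]
    - [0.0018, 0.003, 0.0085, 0, 0]
    - [0.0021, 0.0034, 0.0083, 0, 0]
    - [0.0023, 0.0038, 0.0081, 0, 0]
    - [0, 0, 0, 0, 0]
    - [0, 0, 0, 0, 0]

```text
time_s: 15.5
tcp_pos: [0.4987, 0.385, 0.2201]
eef_rot: [0.841, 3.027, -0.002]
wrist_force: [0.7, -2.5, -2.5]
finger_gap: 0.0088
grasp_force: 30.0
```

Request:
apply_moves:
  deltas:
    - [0.0025, 0.0041, 0.0078, 0, 0]
    - [0.0027, 0.0045, 0.0076, 0, 0]
    - [0.0029, 0.0048, 0.0073, 0, 0]
    - [0.0031, 0.0051, 0.007, 0, 0]
    - [0.0033, 0.0055, 0.0067, 0, 0]
    - [0.0035, 0.0057, 0.0063, 0, 0]
    - [0.0036, 0.006, 0.006, 0, 0]
    - [0.0038, 0.0063, 0.0056, 0, 0]
    - [0.0039, 0.0065, 0.0052, 0, 0]
    - [0.0041, 0.0067, 0.0048, 0, 0]
    - [0.0042, 0.007, 0.0044, 0, 0]
    - [0.0043, 0.0071, 0.0039, 0, 0]
    - [0.0044, 0.0073, 0.0035, 0, 0]
    - [0.0045, 0.0075, 0.0031, 0, 0]
    - [0, 0, 0, 0, 0]
    - [0, 0, 0, 0, 0]
    - [0, 0, 0, 0, 0]
    - [0, 0, 0, 0, 0]

```text
time_s: 17.0
tcp_pos: [0.5497, 0.4693, 0.3011]
eef_rot: [0.842, 3.025, 0.002]
wrist_force: [-1.1, -2.7, 5.0]
finger_gap: 0.0086
grasp_force: 30.0
```

```bash
python3 - <<'E'
from h import *
ims=[]
for n,(x,y,w,h) in{"top":(90,130,180,180),"scene":(85,150,180,180)}.items():
    im=eyes.camera(n)[:,:,::-1].copy(); ims.append(cv2.resize(im[y:y+h,x:x+w],(396,396),interpolation=cv2.INTER_CUBIC))
cv2.imwrite("pics/fin.png",np.hstack(ims))
s=status.get_obs();print(s["tcp_pos"],s["wrist_force"],s["grasp_force"],s["finger_gap"],s["time_s"])
E
```

```text
[0.54970964 0.46923595 0.30103408] [ 0.03102362 -3.98108267  4.78738756] 30.001089870929718 0.008967961395699815 17.1
```

View pics/fin.png

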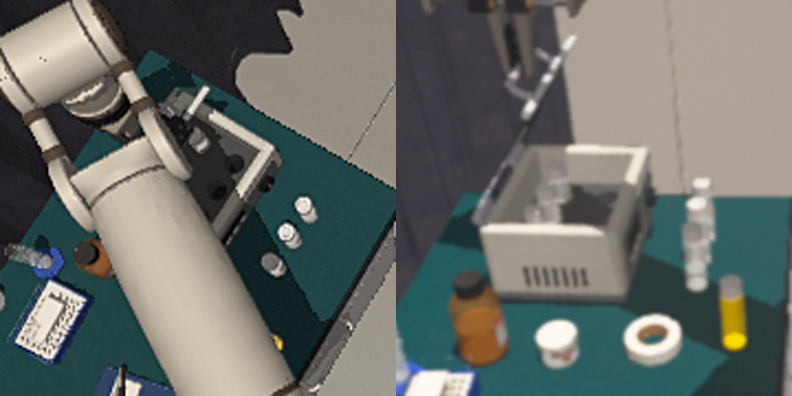

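The picture shows the lid open with the bar between the fingers. The vials stand in their row at (305,207), (290,235) and (273,264), and the bystanders are in place. TCP travel of 118 mm back and 132 mm up matches 60°.

```bash
python3 -c "
from cell import ticket
print(ticket.finish_job())"
```

```text
the job is handed in; nothing more can be done
None
```

I handed the job in with the three vials standing in their row, each within about 3 mm of its place by camera, and the gripper holding the lid at about 60° as worked out from the gripper's travel; the hand-in returned no verdict.

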